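Slide the opened phone under the press bridge and press its battery down

ROBOT

A 7-joint arm with a two-finger parallel gripper is mounted at the origin on the work surface. World frame = base frame: x ahead of the robot, y to its left, z up, the work surface at z = 0. Lengths are in m, angles in rad, forces in N, time in s.
With the tool pointing down it reaches from about 0.4 to 0.875 m from the base axis. Payload 19.3 kg.
Tool frame: the origin (TCP) lies midway between the tips of the shut fingers; the grasp point (between the pads) lies 19 mm behind it; x points along the fingers, y is the direction in which the jaws open and shut, and the axes are right-handed (so a half turn about x gives the same grasp; the last joint's range is limited). The gripper opens to 85 mm and grips with 20 to 120 N. Pads are 22 mm wide; open, the fingers measure 114 mm over their backs; the gripper's body (76 mm by 85 mm) begins 54 mm behind the grasp point. The pads swing forward as they close: fully open they stand 13 mm farther back than shut.
Start: joints at [-1.259, 0.521, -0.036, 1.599, 0.021, 1.021, -0.113], TCP at [0.233, 0.58, 0.231] pointing down, gripper open.
Joint ranges: [-2.91, 2.91], [-0.3, 2.13], [-1.5, 1.42], [0.17, 2.43], [-1.26, 4.41], [0.16, 1.93], [-2.52, 2.52]. Speed limits (rad/s): [1.89, 1.89, 2.39, 2.39, 3.01, 3.01, 3.01].

INTERFACE

Orientations are given as [roll, pitch, yaw] about the fixed x, y, z axes, in that order (R = Rz(yaw) Ry(pitch) Rx(roll)).
In Python, from workcell import telemetry, vision, workorder gives the robot as it stands. The module is installed in compiled form; this text tells all that it offers.
- The arm moves only by the tool play_rows, never from a script. Its argument "deltas" is a list of rows, each a list of 7 numbers: the shift along the world's x, y, z in mm, then the turn, a rotation vector about the world's x, y, z in degrees, then the finger opening in mm, from 0 to 85.4. In form: [[x, y, z, wx, wy, wz, jaw], ...]. A call has 1 to 8 rows; each row shifts and turns the commanded pose from where the row before left it; what a row does not reach is not made up. A row lasts 1/8 s, in which the tool goes at most 62.5 mm and 10.7 degrees, less where a joint would pass 70% of its speed; a pose out of reach is approached as far as the arm can. A call with a gripper value outside its range is refused whole. The fingers move at their own pace and stop on an object; "grip_force" is the grip in N (left out, the last holds). Time passes only in rows, so rows that do not move let the fingers close. It gives the time, the measured TCP pose, the force and the opening at its end, in the units of the state.
- telemetry.observe(): the state, without advancing time (a new reading comes with each control period).
- vision.grab_frame(name): name is "scene" or "top" or "wrist"; returns the picture (384x512x3 uint8, red, green, blue); there is no depth.
- vision.camera_info(name): a dict with "mtx" (3x3 intrinsics, pixels), "rvec" (rotation vector, rad) and "tvec" (3), from world to camera coordinates, as OpenCV has them. Camera axes: x right, y down, z forward; pixel columns grow to the right and rows downward; lengths in m; the calibration is good to about 2 mm. The wrist camera is an equidistant fisheye: a pixel r from the principal point sees the ray r / f radians off the axis. A picture is of the moment at which its call begins: read the wrist's pose just before it. camera_info takes no time and is no camera call; for the wrist camera it gives the pose at the moment of the call.
- workorder.job_done(): hands the job in, once; it reports no verdict.
The state is a dict: "clock": time; "qpos": joint angles; "qd": joint speeds; "joint_efforts": joint torques, N m; "position": TCP position; "tool_rot": TCP orientation; "force": force on the tool from outside, world axes, zero at the start; "moment": the same for the moment, N m; "grip_width": finger opening in m.
Only numpy, scipy, OpenCV 4.12 (cv2) and the standard library are available. Lean on these libraries where they do the work, as an engineer would, in place of code of your own. Each camera call takes 0.05 s, during which the arm holds its last target. There are 200 camera calls.

TASK

Push the opened phone along the bench with the fingertips, always flat on the bench and never lifted or tipped, in through the flared mouth of the aluminium press jig and under its low bridge until its leading short edge rests against the stop bar at the far end. Only once it is fully home, press the black plunger button on top of the bridge down until its foot bears firmly on the phone, keep it there for about a second, and let it spring back up, with the phone still home. Leave the spray can, screwdriver, parts tray and brush where they are.

Things in the scene. Friction and masses are not known exactly. Their poses are not given: they have to be found in the camera images.
- phone: Loose opened phone, back cover off: flat block 142 mm long (its x), 70 mm wide (y), 12 mm thick, about 0.2 kg, aluminium frame, grey battery, green circuit board. Origin at the centre of its underside; x points roughly to the jig, z up. It starts flat on the bench before the jig's mouth, up to 0.35 rad askew and 30 mm off the lane's centre line; a few newtons slide it.
- jig: Press jig, aluminium, fixed. Origin on the bench (the lane's floor is the bench) under the bridge's middle; x along the lane, the way the phone goes in (roughly world +y), z up. Lane 76 mm wide between rails 14 mm wide, 15 mm high, x = -50 to +57 mm. Bridge across the rails at x = -20 to +20 mm, 104 mm wide, underside 15 mm, top 29 mm above the bench.
- mouth (a point): Middle of the jig's flared mouth, on the bench, at x = -80 mm of the jig. The rails flare outwards from x = -50 mm; the mouth is about 110 mm wide here.
- stop (a point): Middle of the inner face of the stop bar (15 mm high), on the bench, at x = +45 mm of the jig. A phone fully home touches it: its origin is then at x = -26 mm, y = 0 of the jig and its rear edge at x = -97 mm, outside the mouth.
- plunger: Sprung plunger in the middle of the bridge: round black button, 32 mm across, 9 mm thick, on a stem with a rubber foot. Origin: centre of the foot's underside, 17 mm above the bench when up; flat button top 37 mm above the origin. It moves straight down: after 5 mm the foot meets the phone (7 mm without one). The spring takes 2 N to start, 3.5 N at 5 mm; it returns by itself.
- duster: Bystander: upright yellow spray can, 60 mm in diameter, 170 mm tall, beyond the stop end of the jig. Origin at its underside's centre.
- driver: Bystander: screwdriver 160 mm long with blue handle, lying on the bench beside the jig, on the side away from the robot. Origin on its axis line at the bench; x along its length.
- tray: Bystander: white parts tray, 90 x 120 x 22 mm, with compartments. Origin at its underside's centre.
- brush: Bystander: cleaning brush 160 mm long, lying flat on the bench behind the phone. Origin on its axis line at the bench; x along its length.
Things that resemble listed ones, but are neither listed nor needed, are in the scene too. What is meant by the jig is not turquoise, and is the larger of those in its own colour.

How it is judged:
On the way, in this order (a step that is already met when the one before it is completed fails the run):
1. the phone lies under the bridge, its leading edge within 5 mm of the stop (x of phone in the frame of jig between -0.031 and -0.02 m and y of phone in the frame of jig between -0.006 and 0.006 m and angle between the x axis of phone and the x axis of jig, either way round below 0.08 rad), for 0.2 s.
2. the plunger's foot is pressed on the phone with more than 1.5 N for half a second, the phone still home (all of step 1 and contact force between plunger and phone above 1.5 N), for 0.5 s.
At the end, for the whole second after the job is handed in: The phone lies flat and still on the bench under the bridge, its leading edge within 5 mm of the stop, within 6 mm of the lane's centre line and 0.08 rad of its direction; the plunger is up again (within 2 mm) (all of step 1 and z of plunger in the frame of jig above 0.015 m and linear speed of phone below 0.01 m/s and height (world z) of phone below 0.003 m and angle between phone's own z axis and vertical below 0.04 rad); the robot touches nothing.
It fails at once if the phone is lifted off the bench (more than 8 mm) (height (world z) of phone above 0.008 m).
It fails at once if the phone is tipped (more than 0.12 rad) (angle between phone's own z axis and vertical above 0.12 rad).
It fails at once if the plunger is pressed down (more than 4 mm) while the phone is not fully home (z of plunger in the frame of jig below 0.013 m and not (x of phone in the frame of jig between -0.031 and -0.02 m and y of phone in the frame of jig between -0.006 and 0.006 m and angle between the x axis of phone and the x axis of jig, either way round below 0.08 rad)).
It fails at once if a bystander is moved by more than 20 mm (distance of any of duster, driver, tray, brush from where it was at the start of the episode above 0.02 m).
It also fails if it takes over 64 s, if anything falls off the work surface, if the arm or the gripper's body presses on something with over 40 N, if the wrist force passes 120 N, or if a joint passes its speed limit or range.

## Working session

There is one attempt and no reset: what is moved stays moved. The work goes in short steps, Python scripts to look and compute and a tool call to move; the robot and the scene stay as the last step left them, time stands still between calls to the robot, and variables do not carry over. Pictures are saved under pics/ and viewed, about 8 in all and at most 12, crops included, and the job is handed in when it is done.

Besides the shell and the picture viewer there is one more tool, called after "Call:" as name([rows], argument=value, ...), one row to a line, values as JSON. play_rows: Moves the arm, as the interface text tells. Its arguments: {"type":"object","properties":{"deltas":{"type":"array","items":{"type":"array","items":{"type":"number"}}},"grip_force":{"type":"number"}},"required":["deltas"]}

```bash
mkdir -p pics; cat > h.py <<'E'
import numpy as np, cv2
from workcell import telemetry, vision, workorder
def cam(n):
    c=vision.camera_info(n); R=cv2.Rodrigues(np.array(c["rvec"],float))[0]; return np.array(c["mtx"],float),R,np.array(c["tvec"],float).ravel()
def ray(n,px,z=0.):
    K,R,t=cam(n); px=np.atleast_2d(np.array(px,float)); C=-R.T@t
    d=np.c_[(px[:,0]-K[0,2])/K[0,0],(px[:,1]-K[1,2])/K[1,1],np.ones(len(px))]@R
    return C+d*((z-C[2])/d[:,2])[:,None]
def save(n,f):
    im=vision.grab_frame(n); cv2.imwrite("pics/"+f+"_raw.png",im[:,:,::-1]); return im
E
python3 - <<'E'
from h import *
s=telemetry.observe(); print(s["clock"],s["position"],s["tool_rot"],s["force"])
for n in("scene","top"):
    im=save(n,n+"0"); K,R,t=cam(n); print(n,K.tolist(),(-R.T@t).round(3))
a=cv2.imread("pics/top0_raw.png"); cv2.imwrite("pics/top0.png",cv2.resize(a,(800,600)))
E
```

```text
0.0 [0.23276803 0.57968583 0.23071384] [-1.52156712  1.56967245 -1.90339437] [-0.6481004   0.41876701 -0.01177184]
scene [[433.1474264279027, 0.0, 259.00297364901735], [0.0, 433.1474264279027, 196.38688543123294], [0.0, 0.0, 1.0]] [ 1.242 -0.431  1.25 ]
top [[380.39978394977317, 0.0, 254.78948256007823], [0.0, 380.39978394977317, 195.2917360994018], [0.0, 0.0, 1.0]] [ 0.375 -0.003  1.162]
```

View pics/top0.png

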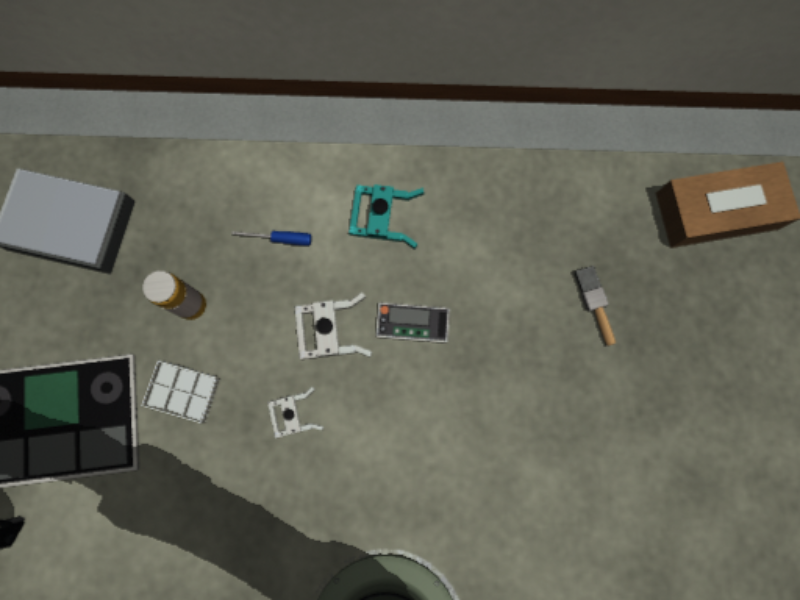

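View pics/scene0_raw.png

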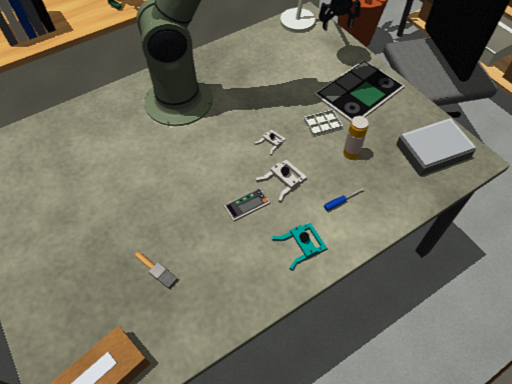

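Candidates for the jig in the 800x600 top view are turquoise (380,208), large aluminium (323,325) and small aluminium (290,413). By the description it is the large one at (323,325). The phone is at (412,322), the can at (170,290), the driver at (270,237), the tray at (180,390) and the brush at (597,305). Next is a close crop with measurements.

```bash
python3 - <<'E'
from h import *
a=cv2.imread("pics/top0_raw.png")
c=a[180:240,180:295]; cv2.imwrite("pics/crop0.png",cv2.resize(c,None,fx=6.9,fy=6.9,interpolation=cv2.INTER_CUBIC))
g=a.astype(int); hsv=cv2.cvtColor(a,cv2.COLOR_BGR2HSV)
m=((hsv[...,2]>150)&(hsv[...,1]<50)).astype(np.uint8)
n,l,st,ce=cv2.connectedComponentsWithStats(m)
for i in range(1,n):
    if st[i,4]>40 and 100<ce[i][0]<300: print(i,st[i],ce[i].round(1))
# black button
b=(hsv[...,2]<45).astype(np.uint8); b[:195]=0;b[:, :190]=0;b[225:]=0;b[:,222:]=0
n,l,st,ce=cv2.connectedComponentsWithStats(b)
for i in range(1,n):
    if st[i,4]>20: print("btn",st[i],ce[i].round(2),ray("top",[ce[i]],.054).round(4), ray("top",[ce[i]],.0495).round(4))
E
```

```text
17 [ 92 174  20  19 305] [101.2 183. ]
18 [189 187  49  43 641] [208.1 210.3]
39 [ 93 232  21  29 297] [103.7 246.4]
41 [107 235  20  31 298] [116.2 249.8]
45 [119 239  19  31 299] [128.3 253.6]
50 [172 248  35  32 282] [185.4 265.8]
68 [252 352  26  12  64] [264.1 356.2]
btn [202 204  11   9  74] [207.16 208.11] [[0.5464 0.1307 0.054 ]] [[0.5471 0.1313 0.0495]]
```

View pics/crop0.png

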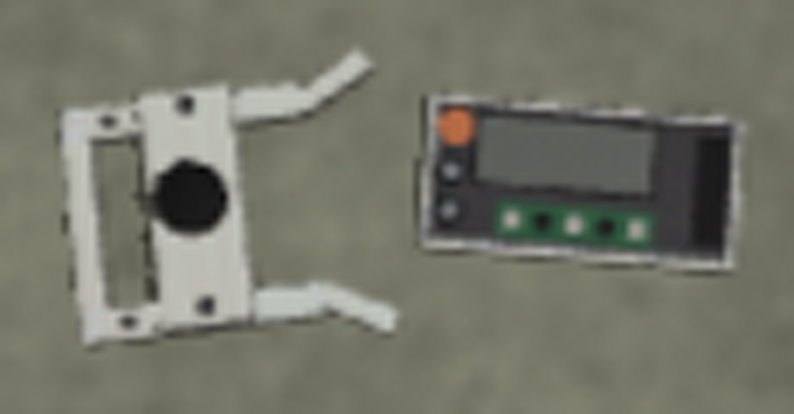

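The crop shows the aluminium jig with its button at crop (190,197) and its mouth opening right. The phone's corners are at (428,95), (745,120), (733,270) and (420,247). I'll compute the poses from these.

```bash
cat >> h.py <<'E'
def crop2raw(p,o=(180,180),s=6.9): return (np.array(p,float)+.5)/s-.5+np.array(o)
E
python3 - <<'E'
from h import *
r=lambda p,z: ray("top",crop2raw(p),z)[:,:2]
P=r([(428,97),(743,120),(731,268),(422,247)],.012)
c=P.mean(0); e=(P[0]+P[3]-P[1]-P[2])/2
print("phone",c.round(4),np.linalg.norm(e).round(4),np.linalg.norm((P[0]+P[1]-P[2]-P[3])/2).round(4),"yaw",np.degrees(np.arctan2(e[1],e[0])).round(2)); print(P.round(4))
for nm,p,z in(("stopbar",[(62,112),(88,343)],.015),("screw",[(186,103),(207,305)],.029),("bscr",[(108,121),(128,321)],.015),("brL",[(140,95),(160,333)],.029),("brR",[(228,85),(252,318)],.029)):
    q=r(p,z); d=q[0]-q[1]; print(nm,q.round(4).tolist(),np.linalg.norm(d).round(4),"axis yaw",(np.degrees(np.arctan2(d[1],d[0]))+90).round(2),"mid",q.mean(0).round(4))
m=r([(372,62),(398,322)],.015);print("mouthends",m.round(4).tolist())
print("rails",r([(232,90),(236,123),(300,85),(255,290),(258,321),(325,283)],.015).round(4).tolist())
# blob from hough on scene: button via scene colour
a=cv2.imread("pics/scene0_raw.png");v=a.max(2);b=(v<45).astype(np.uint8);w=np.zeros_like(b);w[155:200,255:310]=1;n,l,st,ce=cv2.connectedComponentsWithStats(b*w)
for i in range(1,n):
    if st[i,4]>15: print("scene btn",st[i],ray("scene",[ce[i]],.052).round(4))
E
```

```text
phone [ 0.5643 -0.037 ] 0.1389 0.0672 yaw 87.55
[[ 0.601   0.0321]
 [ 0.5946 -0.1087]
 [ 0.528  -0.1041]
 [ 0.5334  0.0325]]
stopbar [[0.5889, 0.1943], [0.4866, 0.1768]] 0.1038 axis yaw 99.7 mid [0.5378 0.1855]
screw [[0.5919, 0.1378], [0.5032, 0.1242]] 0.0898 axis yaw 98.72 mid [0.5475 0.131 ]
bscr [[0.5855, 0.1737], [0.4968, 0.1599]] 0.0898 axis yaw 98.82 mid [0.5411 0.1668]
brL [[0.5949, 0.1581], [0.4905, 0.1438]] 0.1054 axis yaw 97.8 mid [0.5427 0.151 ]
brR [[0.6005, 0.1197], [0.4981, 0.1044]] 0.1036 axis yaw 98.49 mid [0.5493 0.1121]
mouthends [[0.6156, 0.0576], [0.4996, 0.0418]]
rails [[0.6011, 0.1194], [0.5862, 0.1169], [0.6042, 0.0892], [0.5119, 0.105], [0.4984, 0.1031], [0.5159, 0.0745]]
scene btn [281 167   8   9  57] [[0.5521 0.1289 0.052 ]]
```

```bash
python3 - <<'E'
from h import *
from scipy.spatial.transform import Rotation as Ro
s=telemetry.observe(); M=Ro.from_euler('xyz',s["tool_rot"]).as_matrix(); print(M.round(3)); print("tool y yaw",np.degrees(np.arctan2(M[1,1],M[0,1])))
for p in ((297,325),(0,0)): pass
j=np.radians(98.6); u=np.array([np.cos(j),np.sin(j)]); v=np.array([-u[1],u[0]]); d=np.array([.5643,-.037])-[.5472,.131]; print("phone in jig",d@u,d@v)
E
```

```text
[[-0.     0.373  0.928]
 [-0.001  0.928 -0.373]
 [-1.    -0.001  0.   ]]
tool y yaw 68.12790608447415
phone in jig -0.16866812638878442 0.008214203582639384
```

Call:
play_rows([
  [25, -53, 0, 0, 0, -7.5, 0],
  [25, -53, 0, 0, 0, -7.5, 0],
  [25, -53, 0, 0, 0, -7.5, 0],
  [25, -53, 0, 0, 0, -7.5, 0],
  [25, -53, 0, 0, 0, -7.5, 0],
  [25, -53, 0, 0, 0, -7.5, 0],
  [25, -53, 0, 0, 0, -7.5, 0],
  [25, -53, 0, 0, 0, -7, 0],
])

```text
clock: 1.1
position: [0.4333, 0.1542, 0.2314]
tool_rot: [2.499, 1.571, 1.074]
force: [1.0, -0.2, 0.1]
grip_width: 0.0001
```

Call:
play_rows([
  [8, -50, 0, 0, 0, 0, 0],
  [8, -50, 0, 0, 0, 0, 0],
  [8, -50, 0, 0, 0, 0, 0],
  [8, -50, 0, 0, 0, 0, 0],
  [10, -43, -20, 0, 0, 0, 0],
  [0, 0, -60, 0, 0, 0, 0],
  [0, 0, -60, 0, 0, 0, 0],
  [0, 0, -40, 0, 0, 0, 0],
])

```text
clock: 2.1
position: [0.4738, -0.087, 0.0488]
tool_rot: [-1.708, 1.569, -3.129]
force: [1.2, 0.0, 0.6]
grip_width: 0.0002
```

Call:
play_rows([
  [0, 0, -30, 0, 0, 0, 0],
  [0, 0, -13, 0, 0, 0, 0],
  [10, 0, 0, 0, 0, 0, 0],
  [5, 0, 0, 0, 0, 0, 0],
  [0, 0, 0, 0, 0, 0, 0],
])

```text
clock: 2.72
position: [0.491, -0.0869, 0.0092]
tool_rot: [1.317, 1.569, -0.103]
force: [0.1, 0.2, -0.1]
grip_width: 0.0002
```

```bash
python3 - <<'E'
from h import *
save("top","t1"); a=cv2.imread("pics/t1_raw.png")[180:255,180:295]; cv2.imwrite("pics/t1.png",cv2.resize(a,None,fx=6.9,fy=6.9,interpolation=cv2.INTER_CUBIC))
E
```

```text
(no output)
```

View pics/t1.png

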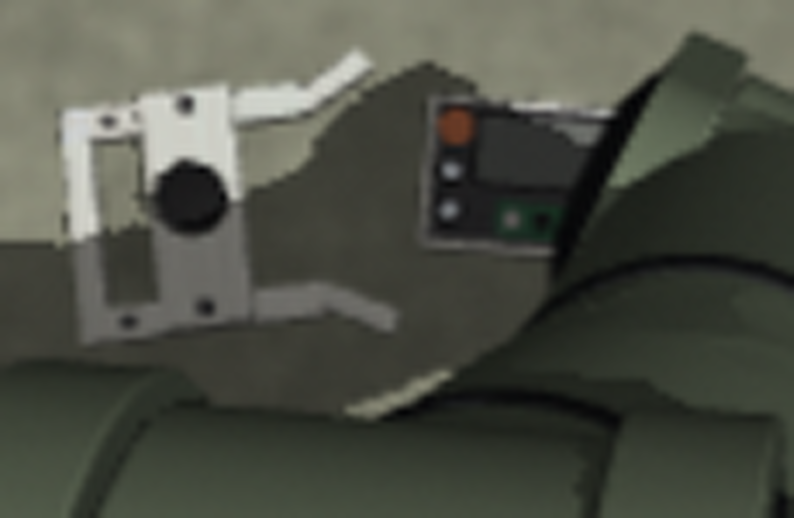

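The phone has not moved: its front corners are still at (428,97) and (422,247). I'll nudge its rear side toward +x.

Call:
play_rows([
  [8, 0, -4, 0, 0, 0, 0],
  [7, 0, 0, 0, 0, 0, 0],
  [5, 0, 0, 0, 0, 0, 0],
  [5, 0, 0, 0, 0, 0, 0],
  [5, 0, 0, 0, 0, 0, 0],
  [3, 0, 0, 0, 0, 0, 0],
  [0, 0, 0, 0, 0, 0, 0],
])

```text
clock: 3.65
position: [0.523, -0.087, 0.0043]
tool_rot: [0.696, 1.571, -0.724]
force: [1.1, 0.6, -0.9]
grip_width: -0.0002
```

```bash
python3 - <<'E'
from h import *
a=save("top","t2")[:,:,::-1][180:255,180:295]; w=save("wrist","w2")[:,:,::-1]
t=cv2.resize(a,(552,360),interpolation=cv2.INTER_CUBIC); 
cv2.imwrite("pics/t2.png",t); cv2.imwrite("pics/m2.png",np.hstack([cv2.resize(a,(400,261),interpolation=cv2.INTER_CUBIC),cv2.resize(w,(348,261))]))
E
```

```text
(no output)
```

View pics/m2.png

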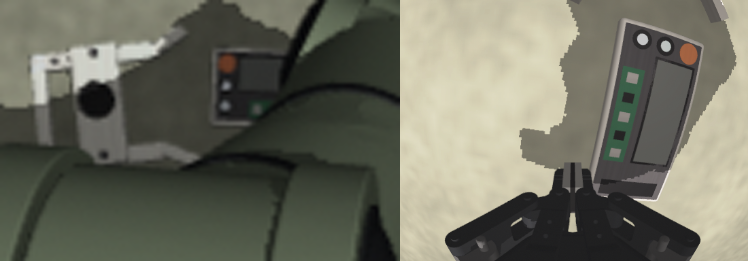

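The wrist view shows the whole phone, with corners at about (620,19), (704,45), (657,200) and (593,193) in this mosaic. The finger is close to its rear left side. I'll add a fisheye ray helper.

```bash
cat >> h.py <<'E'
def wray(px,z,c=None):
    c=c or vision.camera_info("wrist"); K=np.array(c["mtx"],float);R=cv2.Rodrigues(np.array(c["rvec"],float))[0];t=np.array(c["tvec"],float).ravel()
    u=cv2.fisheye.undistortPoints(np.atleast_2d(np.array(px,float))[:,None],K,np.zeros(4))[:,0]
    C=-R.T@t; d=np.c_[u,np.ones(len(u))]@R
    return C+d*((z-C[2])/d[:,2])[:,None]
J0=np.array([.5472,.131]); JY=np.radians(98.6)
def injig(p):
    u=np.array([np.cos(JY),np.sin(JY)]); d=np.atleast_2d(p)[:,:2]-J0; return np.c_[d@u,d@[-u[1],u[0]]]
def phone(P):  # FL(jig +y side),FR,RR,RL top corners, world
    P=P[:,:2]; c=P.mean(0); e=(P[0]+P[1]-P[2]-P[3]); f=P[0]+P[3]-P[1]-P[2]
    print("jig x,y mm",(injig(c)*1e3).round(1),"L",np.linalg.norm(e/2).round(4),"W",np.linalg.norm(f/2).round(4),"yaw-jig",np.degrees(np.arctan2(e[1],e[0])-JY).round(2),"c",c.round(4))
E
python3 - <<'E'
from h import *
w=cv2.imread("pics/w2_raw.png"); f=384/261
px=(np.array([(620,19),(704,45),(657,200),(593,193)])-[400,0])*f
phone(wray(px,.012)); print(wray(px,.012).round(4))
cv2.imwrite("pics/w2.png",cv2.resize(w[0:310,230:512],None,fx=2,fy=1.9)[:600])
E
```

```text
jig x,y mm [[-167.3    1.5]] L 0.1341 W 0.0642 yaw-jig -7.85 c [ 0.5708 -0.0346]
[[ 0.5359  0.0321  0.012 ]
 [ 0.6039  0.0327  0.012 ]
 [ 0.6018 -0.1031  0.012 ]
 [ 0.5415 -0.1002  0.012 ]]
```

View pics/w2.png

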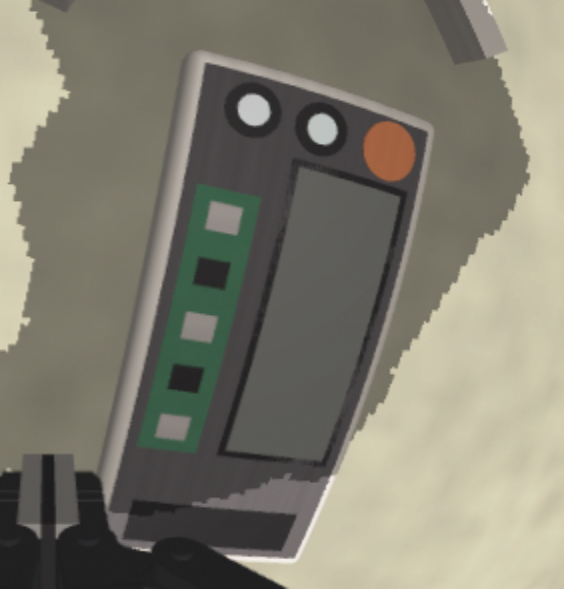

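The wrist crop shows the top-face corners FL at about (203,60), FR (433,128) and RR (297,560); RL is hidden behind the finger.

```bash
python3 - <<'E'
from h import *
px=np.array([(203,60),(433,128),(297,560)])/[2,1.9]+[230,0]
P=wray(px,.012)[:,:2]; P=np.vstack([P,P[0]+P[2]-P[1]]); phone(P); print(P.round(4), vision.camera_info("wrist")["tvec"])
hsv=cv2.cvtColor(cv2.imread("pics/w2_raw.png"),cv2.COLOR_BGR2HSV)
m=((hsv[...,0]>60)&(hsv[...,0]<85)&(hsv[...,1]>70)).astype(np.uint8); c=max(cv2.findContours(m,0,2)[0],key=cv2.contourArea); q=wray(cv2.boxPoints(cv2.minAreaRect(c)),.012)[:,:2]; print(q.round(4))
for a,b in((0,1),(1,2)): d=q[b]-q[a]; print(np.linalg.norm(d).round(4),(np.degrees(np.arctan2(d[1],d[0]))%180).round(1))
E
```

```text
jig x,y mm [[-168.7    1.5]] L 0.1354 W 0.0638 yaw-jig -9.15 c [ 0.5709 -0.0361]
[[ 0.5397  0.0313]
 [ 0.6035  0.0319]
 [ 0.6022 -0.1034]
 [ 0.5384 -0.1041]] [-0.5032844  -0.12384109  0.11146181]
[[ 0.5426 -0.0681]
 [ 0.5431  0.0011]
 [ 0.559   0.0012]
 [ 0.5604 -0.0699]]
0.0692 89.5
0.0158 0.4
```

Call:
play_rows([
  [-6, 0, 0, 0, 0, 0, 0],
  [0, -14, 0, 0, 0, 0, 0],
  [6, 0, 0, 0, 0, 0, 0],
  [4, 0, 0, 0, 0, 0, 0],
  [4, 0, 0, 0, 0, 0, 0],
  [4, 0, 0, 0, 0, 0, 0],
  [0, 0, 0, 0, 0, 0, 0],
])

```text
clock: 4.62
position: [0.5353, -0.1008, 0.0043]
tool_rot: [1.546, 1.571, 0.126]
force: [0.3, -0.1, 0.7]
grip_width: 0.0005
```

```bash
cat >> h.py <<'E'
def green(f):
    im=save("wrist",f)[:,:,::-1]; hsv=cv2.cvtColor(np.ascontiguousarray(im),cv2.COLOR_BGR2HSV)
    m=((hsv[...,0]>60)&(hsv[...,0]<85)&(hsv[...,1]>70)).astype(np.uint8); m=cv2.morphologyEx(m,cv2.MORPH_CLOSE,np.ones((9,9)))
    c=max(cv2.findContours(m,0,2)[0],key=cv2.contourArea)
    q=wray(cv2.approxPolyDP(c,.03*cv2.arcLength(c,True),True)[:,0].astype(float),.012)[:,:2]
    w=wray(c[:,0].astype(float),.012)[:,:2]; r=cv2.minAreaRect((w*1e3).astype(np.float32))
    o=((hsv[...,0]>4)&(hsv[...,0]<16)&(hsv[...,1]>120)).astype(np.uint8); n,l,st,ce=cv2.connectedComponentsWithStats(o); i=1+np.argmax(st[1:,4])
    b=cv2.boxPoints(r); e=max((b[1]-b[0],b[2]-b[1]),key=np.linalg.norm)
    print("green c mm",np.round(r[0],1),"size",np.round(r[1],1),"yaw",(np.degrees(np.arctan2(e[1],e[0]))%180).round(2),"orange",(wray([ce[i]],.012)[0,:2]*1e3).round(1))
E
python3 - <<'E'
from h import *
green("w3")
# same features in first top image
a=cv2.imread("pics/top0_raw.png"); 
print("top0 green corners", (ray("top",crop2raw([(500,203),(654,213),(652,243),(496,233)]),.012)[:,:2]*1e3).round(1).tolist(), "orange",(ray("top",crop2raw([(455,127)]),.012)*1e3).round(1))
E
```

```text
green c mm [555.2 -31.1] size [15.8 69.5] yaw 95.5 orange [589.3  28.1]
top0 green corners [[554.1, -1.4], [551.5, -69.7], [538.1, -69.0], [540.6, 0.0]] orange [[587.7  19.7  12. ]]
```

Phone pose now: jig frame about (-164,-2) mm, yaw error -3°. I'll go round behind it with the fingers opened to about 50 mm.

Call:
play_rows([
  [-14, 0, 0, 0, 0, 0, 0],
  [0, -20, 0, 0, 0, 0, 0],
  [0, -20, 0, 0, 0, 0, 50],
  [25, 0, 0, 0, 0, 0, 50],
  [40, 5, 0, 0, 0, 0, 50],
  [0, 8, 0, 0, 0, 0, 50],
  [0, 0, -3, 0, 0, 0, 50],
  [0, 0, 0, 0, 0, 0, 50],
])

```text
clock: 5.68
position: [0.5847, -0.1283, 0.001]
tool_rot: [-1.727, 1.57, 3.136]
force: [-0.4, -0.1, 0.4]
grip_width: 0.0502
```

```bash
python3 - <<'E'
from h import *
green("w4"); w=cv2.imread("pics/w4_raw.png"); cv2.imwrite("pics/w4.png",w)
E
```

```text
Traceback (most recent call last):
  File "h.py", line 29, in green
    o=((hsv[...,0]>4)&(hsv[...,0]<16)&(hsv[...,1]>120)).astype(np.uint8); n,l,st,ce=cv2.connectedComponentsWithStats(o); i=1+np.argmax(st[1:,4])
                                                                                                                             ~~~~~~~~~^^^^^^^^^^
ValueError: attempt to get argmax of an empty sequence
```

```bash
python3 - <<'E'
import cv2
w=cv2.imread("pics/w4_raw.png"); cv2.imwrite("pics/w4.png",w)
E
```

```text
(no output)
```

View pics/w4.png

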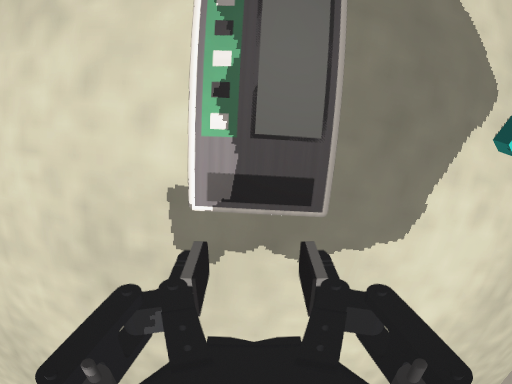

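The wrist view shows the fingers at (200,270) and (312,270), centred behind the phone's rear edge (row 210, columns 190 to 328). I'll push along the lane axis.

Call:
play_rows([
  [-1.5, 10, 0, 0, 0, 0, 50],
  [-1.5, 9, 0, 0, 0, 0, 50],
  [-1.5, 10, 0, 0, 0, 0, 50],
  [-1.5, 10, 0, 0, 0, 0, 50],
  [-1.5, 10, 0, 0, 0, 0, 50],
  [-1.5, 10, 0, 0, 0, 0, 50],
  [-1.5, 10, 0, 0, 0, 0, 50],
  [0, 0, 0, 0, 0, 0, 50],
])

```text
clock: 6.72
position: [0.5753, -0.0578, 0.0012]
tool_rot: [-2.749, 1.57, 2.116]
force: [-0.5, -0.3, 0.8]
grip_width: 0.05
```

```bash
python3 - <<'E'
from h import *
a=save("top","t5")[:,:,::-1][180:255,180:295]; w=save("wrist","w5")[:,:,::-1]
cv2.imwrite("pics/m5.png",np.hstack([cv2.resize(a,(400,261),interpolation=cv2.INTER_CUBIC),cv2.resize(w,(348,261))]))
E
```

```text
(no output)
```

View pics/m5.png

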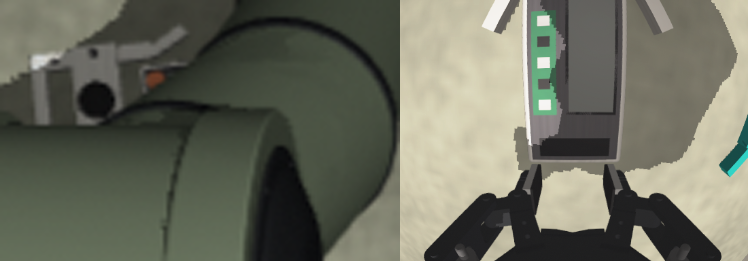

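The phone is squarely seated on the fingers and heading between the flares (wrist view: flare ends at 497 and 660, phone at 525 to 624). Continuing.

Call:
play_rows([
  [-1.5, 10, 0, 0, 0, 0, 50],
  [-1.5, 10, 0, 0, 0, 0, 50],
  [-1.5, 10, 0, 0, 0, 0, 50],
  [-1.5, 10, 0, 0, 0, 0, 50],
  [-1, 8, 0, 0, 0, 0, 50],
  [0, 0, 0, 0, 0, 0, 50],
])

```text
clock: 7.58
position: [0.5683, -0.01, 0.0012]
tool_rot: [-2.653, 1.57, 2.211]
force: [-0.4, -0.2, -0.0]
grip_width: 0.0501
```

Call:
play_rows([
  [-1.2, 8, 0, 0, 0, 0, 50],
  [-1.2, 8, 0, 0, 0, 0, 50],
  [-0.9, 6, 0, 0, 0, 0, 50],
  [0, 0, 0, 0, 0, 0, 50],
])

```text
clock: 8.07
position: [0.565, 0.0118, 0.0012]
tool_rot: [-2.722, 1.57, 2.141]
force: [-0.3, 0.1, 0.8]
grip_width: 0.0502
```

```bash
python3 - <<'E'
from h import *
s=telemetry.observe(); print(s["position"],(injig(s["position"])*1e3).round(1),s["force"])
a=save("top","t6")[:,:,::-1][180:255,180:295]; w=save("wrist","w6")[:,:,::-1]
cv2.imwrite("pics/m6.png",np.hstack([cv2.resize(a,(320,209),interpolation=cv2.INTER_CUBIC).copy() if 0 else np.pad(cv2.resize(a,(288,188),interpolation=cv2.INTER_CUBIC),((0,196),(0,0),(0,0))),w]))
E
```

```text
[0.56498511 0.01177956 0.00123432] [[-120.5    0.2]] [-0.26520399  0.06933753  0.84303439]
```

View pics/m6.png

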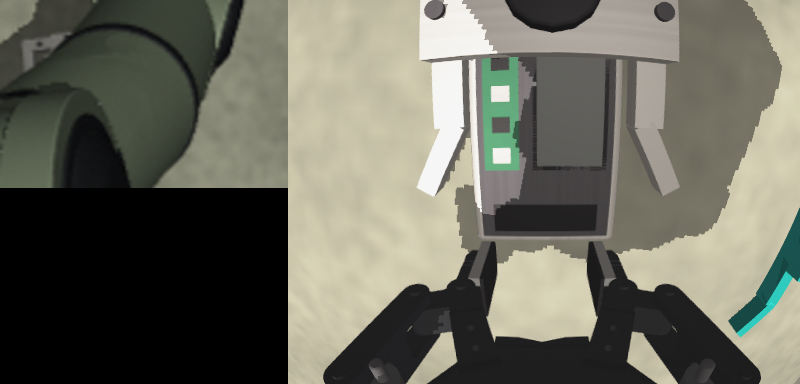

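The phone is in the lane and under the bridge with both rails clear, about 12 mm short. I'll step it to the stop while watching the force.

Call:
play_rows([
  [-0.9, 6, 0, 0, 0, 0, 50],
  [-0.4, 3, 0, 0, 0, 0, 50],
  [0, 0, 0, 0, 0, 0, 50],
])

```text
clock: 8.55
position: [0.5637, 0.0204, 0.0013]
tool_rot: [-2.841, 1.571, 2.022]
force: [0.9, 0.5, 0.1]
grip_width: 0.0503
```

Call:
play_rows([
  [-0.3, 2, 0, 0, 0, 0, 50],
  [0, 0, 0, 0, 0, 0, 50],
])

```text
clock: 8.8
position: [0.5634, 0.0221, 0.0013]
tool_rot: [-2.397, 1.571, 2.466]
force: [-0.6, -0.4, -0.1]
grip_width: 0.0499
```

Call:
play_rows([
  [-0.2, 1, 0, 0, 0, 0, 50],
  [0, 0, 0, 0, 0, 0, 50],
])

```text
clock: 9.05
position: [0.5633, 0.023, 0.0013]
tool_rot: [-2.886, 1.571, 1.977]
force: [0.0, -0.2, -0.4]
grip_width: 0.0501
```

Call:
play_rows([
  [-0.2, 1, 0, 0, 0, 0, 50],
  [0, 0, 0, 0, 0, 0, 50],
])

```text
clock: 9.3
position: [0.5631, 0.0241, 0.0013]
tool_rot: [-2.407, 1.571, 2.455]
force: [-0.1, -1.0, 0.0]
grip_width: 0.05
```

Call:
play_rows([
  [-0.2, 1, 0, 0, 0, 0, 50],
  [0, 0, 0, 0, 0, 0, 50],
])

```text
clock: 9.55
position: [0.5631, 0.0242, 0.0013]
tool_rot: [0.411, 1.57, -1.009]
force: [0.6, -4.1, -1.1]
grip_width: 0.0504
```

Call:
play_rows([
  [-0.2, 1, 0, 0, 0, 0, 50],
  [0, 0, 0, 0, 0, 0, 50],
])

```text
clock: 9.8
position: [0.5631, 0.0244, 0.0014]
tool_rot: [0.383, 1.569, -1.039]
force: [2.7, -10.6, -0.8]
grip_width: 0.0497
```

Call:
play_rows([
  [-0.2, 1, 0, 0, 0, 0, 50],
  [0, 0, 0, 0, 0, 0, 50],
])

```text
clock: 10.05
position: [0.5631, 0.0244, 0.0015]
tool_rot: [0.375, 1.568, -1.047]
force: [2.9, -14.5, -1.2]
grip_width: 0.0498
```

Contact came at TCP jig x = -108, exactly where a phone against the stop should be, and the force rose to 14 N. Backing off, rising and closing the fingers.

Call:
play_rows([
  [1, -7, 0, 0, 0, 0, 50],
  [2, -15, 0, 0, 0, 0, 50],
  [0, 0, 40, 0, 0, 0, 0],
  [0, 0, 50, 0, 0, 0, 0],
  [0, 0, 0, 0, 0, 0, 0],
  [0, 0, 0, 0, 0, 0, 0],
])

```text
clock: 10.8
position: [0.5653, 0.0047, 0.0911]
tool_rot: [-2.544, 1.57, 2.319]
force: [0.9, 0.6, -1.2]
grip_width: 0.0002
```

```bash
python3 - <<'E'
from h import *
s=telemetry.observe(); print(s["position"],s["force"])
w=save("wrist","w7")[:,:,::-1]; cv2.imwrite("pics/w7.png",cv2.resize(w,(800,600)))
E
```

```text
[0.56528791 0.0047051  0.09105516] [ 0.93165831  0.55005714 -1.23190115]
```

View pics/w7.png

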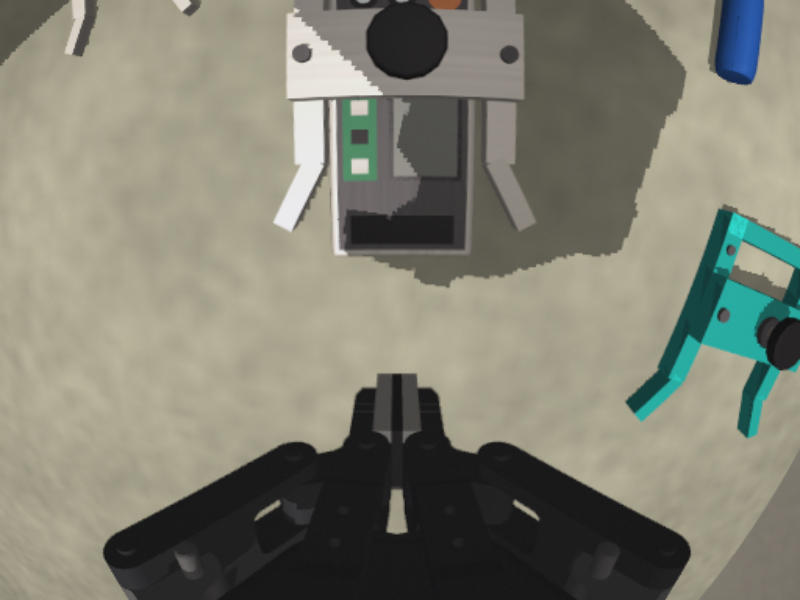

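The phone sits square in the lane with its rear edge at row 252. The button centre is at (407,40).

```bash
python3 - <<'E'
from h import *
f=.64
print("button",wray([[407*f,38*f]],.054).round(4))
for n,p,z in(("rear top corners",[(336,252),(469,252)],.012),("mouth tips",[(284,230),(527,228)],.015),("bridge screws",[(303,54),(510,54)],.029)):
    q=wray(np.array(p)*f,z); print(n,(injig(q)*1e3).round(1).tolist(), (injig(q).mean(0)*1e3).round(1))
E
```

```text
button [[0.5494 0.1304 0.054 ]]
rear top corners [[-94.3, 31.3], [-94.1, -33.8]] [-94.2  -1.3]
mouth tips [[-82.3, 56.0], [-80.9, -61.7]] [-81.6  -2.8]
bridge screws [[-1.0, 42.1], [-0.1, -47.4]] [-0.5 -2.7]
```

Call:
play_rows([
  [-5, 40, 0, 0, 0, 0, 0],
  [-6, 43, 0, 0, 0, 0, 0],
  [-6, 43, 0, 0, 0, 0, 0],
  [0, 0, -20, 0, 0, 0, 0],
  [0, 0, -13, 0, 0, 0, 0],
  [0, 0, 0, 0, 0, 0, 0],
])

```text
clock: 11.6
position: [0.5478, 0.1298, 0.057]
tool_rot: [-1.258, 1.568, -2.679]
force: [-0.0, -0.4, -0.3]
grip_width: -0.0001
```

Call:
play_rows([
  [0, 0, -3, 0, 0, 0, 0],
  [0, 0, -2, 0, 0, 0, 0],
  [0, 0, -2, 0, 0, 0, 0],
  [0, 0, 0, 0, 0, 0, 0],
])

```text
clock: 12.1
position: [0.5487, 0.1308, 0.0514]
tool_rot: [1.375, 1.57, -0.046]
force: [-0.0, -1.7, 1.5]
grip_width: -0.0001
```

Call:
play_rows([
  [0, 0, -1, 0, 0, 0, 0],
  [0, 0, -1, 0, 0, 0, 0],
  [0, 0, 0, 0, 0, 0, 0],
])

```text
clock: 12.48
position: [0.5486, 0.1309, 0.0493]
tool_rot: [1.296, 1.571, -0.124]
force: [1.5, -2.4, 2.5]
grip_width: -0.0001
```

Call:
play_rows([
  [0, 0, -1, 0, 0, 0, 0],
  [0, 0, -1, 0, 0, 0, 0],
  [0, 0, 0, 0, 0, 0, 0],
])

```text
clock: 12.85
position: [0.5489, 0.131, 0.0489]
tool_rot: [2.261, 1.57, 0.84]
force: [-8.7, -2.9, 37.8]
grip_width: -0.0001
```

The foot bears on the phone, but 38 N is more than needed. I'll ease by 1 mm and hold.

Call:
play_rows([
  [0, 0, 1, 0, 0, 0, 0],
  [0, 0, 0, 0, 0, 0, 0],
])

```text
clock: 13.1
position: [0.5487, 0.131, 0.049]
tool_rot: [2.099, 1.57, 0.679]
force: [-3.5, -2.3, 17.8]
grip_width: 0.0
```

Call:
play_rows([
  [0, 0, 0, 0, 0, 0, 0],
  [0, 0, 0, 0, 0, 0, 0],
  [0, 0, 0, 0, 0, 0, 0],
  [0, 0, 0, 0, 0, 0, 0],
  [0, 0, 0, 0, 0, 0, 0],
  [0, 0, 0, 0, 0, 0, 0],
  [0, 0, 0, 0, 0, 0, 0],
  [0, 0, 0, 0, 0, 0, 0],
])

```text
clock: 14.1
position: [0.5487, 0.131, 0.049]
tool_rot: [2.088, 1.57, 0.668]
force: [-2.7, -1.8, 18.3]
grip_width: -0.0003
```

Call:
play_rows([
  [0, 0, 2, 0, 0, 0, 0],
  [0, 0, 4, 0, 0, 0, 0],
  [0, 0, 15, 0, 0, 0, 0],
  [0, 0, 25, 0, 0, 0, 0],
  [5, -45, 0, 0, 0, 0, 0],
  [6, -45, 0, 0, 0, 0, 0],
  [5, -45, 0, 0, 0, 0, 0],
  [0, 0, 0, 0, 0, 0, 0],
])

```text
clock: 15.1
position: [0.5646, -0.0078, 0.0953]
tool_rot: [0.348, 1.569, -1.078]
force: [-0.2, 0.4, 0.9]
grip_width: 0.0002
```

```bash
python3 - <<'E'
from h import *
s=telemetry.observe(); print(s["position"],s["force"])
w=save("wrist","w8")[:,:,::-1]; cv2.imwrite("pics/w8.png",cv2.resize(w,(800,600)))
E
```

```text
[ 0.56460158 -0.00782991  0.09528905] [-0.15070821  0.44196024  0.93479902]
```

View pics/w8.png

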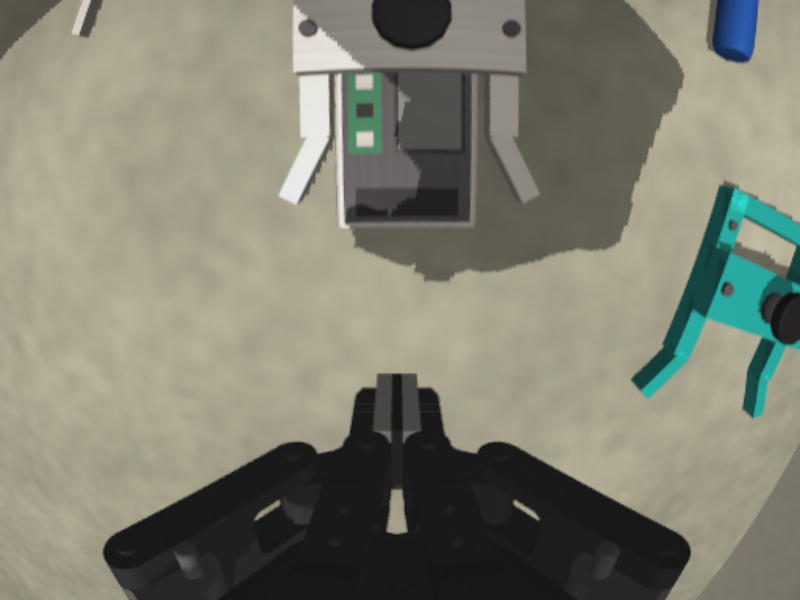

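The rear edge is at row 226 and still square. The button (columns 372 to 452) is the same size as before the press, so it is up.

```bash
python3 - <<'E'
from h import *
q=wray(np.array([(341,225),(474,225)])*.64,.012); r=wray(np.array([(308,28),(512,28)])*.64,.029); print((injig(q)*1e3).round(1).tolist(),(injig(r)*1e3).round(1).tolist())
workorder.job_done()
E
```

```text
[[-91.6, 30.7], [-91.5, -34.8]] [[2.3, 42.4], [3.3, -48.0]]
the job is handed in; nothing more can be done
```

The phone is home against the stop, the plunger was pressed and has sprung back, and I handed the job in at about 15 s. No verdict is reported.

- **Getting it home:** I nudged the phone's rear side twice to straighten and centre it. Then I pushed it along the lane with two open fingertips until the force rose to 14 N. The fingertips then stood where a phone against the stop would put them.
- **Pressing:** I pressed the button with the shut fingers until the foot bore on the phone, then held for about 1.2 s at roughly 18 N. The first press briefly reached 38 N, more than needed, so I eased it by 1 mm. That is close to the 40 N limit, but that limit covers only the arm and gripper body, and it was the fingertips pressing.
- **Last checks:** Measured from the bridge screws, the rear edge was at -94 mm both before and after the press, so the phone did not move. It was square to within about 0.1° and about 1 mm off the lane's centre line. The button looked fully up and the robot was clear of everything.
- **Disagreements:** Rear-edge readings from the wrist camera came out about 3 mm short of the nominal -97 mm. I put that down to scale error, since the camera also measured the phone about 5% small. Between the last two pictures, raw jig-frame readings shifted by about 3 mm for jig and phone alike.
- **Not measured:** I did not measure the bystanders' positions at the end. Nothing I did came near them.

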